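# Show a tube's foot to the bench camera in a sprung reading mirror

### The arm

A 6-joint arm with a two-finger parallel gripper is mounted at the origin on a cart in front of the work surface, level with it; the furniture and walls round the work are solid. World frame = base frame: x ahead of the robot, y to its left, z up, the work surface at z = 0. Lengths are in m, angles in rad, forces in N, time in s.
With the tool pointing down it reaches from about 0.325 to 0.925 m from the base axis. Payload 3.1 kg.
Tool frame: the origin (TCP) lies at the very end of the fingers, on their centre line; the grasp point (between the pads) lies 19 mm behind it; z points along the fingers, y is the line along which they close (so a half turn about z gives the same grasp; the last joint's range is limited). The gripper opens to 85 mm and grips with 20 to 120 N. Pads are 22 mm wide; open, the fingers measure 114 mm over their backs; the gripper's body (76 mm by 85 mm) begins 54 mm behind the grasp point. The pads swing forward as they close: fully open they stand 13 mm farther back than shut.
Start: joints at [-1.438, 0.217, 1.613, -0, 1.311, -0.112], TCP at [0.151, -0.606, 0.231] pointing down, gripper open.
Joint ranges: [-2.75, 2.75], [-0.78, 2.1], [0.31, 2.55], [-1.13, 4.27], [0.13, 2.63], [-2.58, 2.58]. Speed limits (rad/s): [2.79, 2.79, 3.14, 3.14, 3.14, 3.14].

### API

Orientations are given as a rotation vector (axis times angle).
In Python, from rig import read_state, cams, arm gives the robot as it stands. The module is installed in compiled form; this text tells all that it offers.
- The arm moves only by the shell command python3 -m crank 'ROWS' [FORCE]. ROWS is a JSON object whose one key "commands" holds a list of rows, each a list of 7 numbers: the turn, a rotation vector about the world's x, y, z in rad, then the shift along the world's x, y, z in m, then the closure, from -1 (fully open) to 1 (shut). In form: {"commands": [[ax, ay, az, dx, dy, dz, hand], ...]}. A call has 1 to 20 rows; each row shifts and turns the commanded pose from where the row before left it; what a row does not reach is not made up. A row lasts 1/8 s, in which the tool goes at most 62.5 mm and 10.7 degrees, less where a joint would pass 70% of its speed; a pose out of reach is approached as far as the arm can. A call with a gripper value outside its range is refused whole. The fingers move at their own pace and stop on an object; FORCE is the grip in N (left out, the last holds). Time passes only in rows, so rows that do not move let the fingers close. It gives the time, the measured TCP pose, the force, the opening and the grip force at its end, in the units of the state.
- read_state(): the state, without advancing time (a new reading comes with each control period).
- cams.get_image(name): name is "scene" or "top"; returns the picture (420x560x3 uint8, red, green, blue); there is no depth.
- cams.camera_model(name): a dict with "mtx" (3x3 intrinsics, pixels), "rvec" (rotation vector, rad) and "tvec" (3), from world to camera coordinates, as OpenCV has them. Camera axes: x right, y down, z forward; pixel columns grow to the right and rows downward; lengths in m; the calibration is good to about 2 mm. A picture is of the moment at which its call begins. camera_model takes no time and is no camera call.
- arm.finish_job(): hands the job in; it is judged then, once.
The state is a dict: "time": time; "q": joint angles; "qd": joint speeds; "joint_efforts": joint torques, N m; "ee_pos": TCP position; "ee_rot": TCP orientation; "ft_force": force on the tool from outside, world axes, zero at the start; "ft_torque": the same for the moment, N m; "grip_width": finger opening in m; "grasp_force": force on a finger pad.
Only numpy, scipy, OpenCV 4.12 (cv2) and the standard library are available. Lean on these libraries where they do the work, as an engineer would, in place of code of your own. Each camera call takes 0.05 s, during which the arm holds its last target. There are 200 camera calls.

### The job

Stand the red-capped sample tube fully home in the opening of the tube reading stand and let go of it. Then swing the red-gripped lever on the side of the stand away from the robot, which tilts the sprung mirror under the tube, until the stand's camera, left at the angle it is set to, looks straight at the reflection of the tube's foot. Finish while still holding the lever there, for the spring turns the mirror back when it is let go; leave the rack, the other tubes and the specimen cups where they are.

Things in the scene. Friction and masses are not known exactly. Their poses are not given: they have to be found in the camera images.
- red_tube: The capped sample tube to be read: glass 13.2 mm in diameter, red cap 17 mm in diameter over its upper 21 mm, 100 mm tall, about 20 g. Origin: centre of its foot; z runs up along the tube. It starts upright in one of three cells of the blue rack (order varies).
- rack: Blue moulded tube rack, 42 x 108 x 60 mm (x, y, z), loose, 0.25 kg, two rows of five square cells (17 mm). Origin: centre of its underside; long side along its y. The three tubes stand in the row at x = -9.5 mm, at y = -40.5, 0 and 40.5 mm, feet 3 mm up; the other row is empty. Caps are 82 to 103 mm above the worktop; grip one with the fingers closing along the rack's x.
- yellow_tube: Another tube in the rack, same size, yellow cap, origin at its foot. Leave it.
- purple_tube: Another tube in the rack, same size, purple cap, origin at its foot. Leave it.
- white_cup: Specimen cup, white lid, 64 x 58 x 50 mm, loose bystander beyond the stand; origin under its centre.
- yellow_cup: Specimen cup, yellow lid, 64 x 58 x 50 mm, loose bystander on the left; origin under its centre.
- reader: Tube reading stand, fixed: grey base 130 x 120 mm, 10 mm high, two aluminium cheeks 81 mm apart, 128 mm high, a white guide deck and a clear seat deck between them (36 mm wide in x), white panel behind, mirror below. Origin: centre of its underside. The camera is on its -x side, which faces roughly the robot (yaw varies); the camera arm is on its +y side, the lever on its -y side.
- tube_opening (a point): Centre of the round opening in the white guide deck, at the deck's upper face, 128 mm above the worktop. The opening is 15.5 mm wide with a 2 mm chamfer and goes straight down (8 mm deck, a gap, then the seat deck with the same opening).
- tube_seat (a point): Where the centre of the tube's foot rests when it is fully home: 84 mm above the worktop, 44 mm below the opening's rim, straight under it, on a ledge with a 10 mm sight hole. The home tube's cap top is then at 184 mm.
- mirror_axis (a point): Midpoint of the mirror's hinge axis, 42 mm above the worktop and straight below the seat. The axis runs along the stand's y; the mirror's face contains it. Lever, mirror and camera arm all turn about this axis.
- mirror (a joint): Mirror angle, rad: 0 (parked by its spring) to 1.05, growing as the lever swings to the stand's +x, away from the robot. The face's normal points to the stand's -x, raised 0.35 + value above level. The camera sees the tube's foot when this normal halves the angle between straight up and the line to the lens: value = 0.435 + half of camera_arm. Spring: 1 to 2 N at the grip.
- lever_grip (a point): Centre of the lever's red round cross grip: 14 mm in diameter, 36 mm long along the stand's y. In the stand's frame x = 0.085 sin(lean), y = -0.0855, z = 0.042 + 0.085 cos(lean) m, with lean = mirror - 0.65 rad from upright toward the stand's +x (parked it leans to -x). Pinched from above, fingers closing along the stand's x, it turns between the pads.
- camera_arm (a joint): Angle in rad of the camera arm above level, 0.05 to 0.8 at the start; a stiff friction joint about the mirror's axis. The camera must stay where it is set.
- lens (a point): Front of the lens of the small black camera, 150 mm from the mirror's axis, over the stand's middle plane. The camera looks along this frame's +x, straight at the midpoint of the mirror's axis, whatever the arm's angle.
- foot_image (a point): No solid thing: the point where the reflection of the home tube's foot appears behind the mirror, 42 mm from the axis. It turns about the axis by twice the mirror's angle. The camera looks straight at it when it lies on the lens's x axis (its z in the lens's frame is 0).

How it is judged:
By the outcome, as a careful person would: the job done as asked, in the order asked, and still so for the second after the job is handed in, while the arm keeps its last pose, push and grip.
It also fails if it takes over 51 s, if anything falls off the work surface, if the arm or the gripper's body presses on something with over 40 N, if the wrist force passes 120 N, or if a joint passes its speed limit or range.

## Working session

There is one attempt and no reset: what is moved stays moved. The work goes in short steps, Python scripts to look and compute and a shell command to move; the robot and the scene stay as the last step left them, time stands still between calls to the robot, and variables do not carry over. Pictures are saved under pics/ and viewed, at most 10 in all, crops included, and the job is handed in when it is done.

```bash
mkdir -p pics; python3 - <<'E'
from rig import read_state,cams,arm
import cv2,numpy as np
for n in("scene","top"):
    im=cams.get_image(n); np.save(f"pics/{n}0.npy",im); cv2.imwrite(f"pics/{n}0.png",im[:,:,::-1])
    m=cams.camera_model(n); R=cv2.Rodrigues(np.array(m["rvec"],float))[0]
    print(n,np.array(m["mtx"]).round(1).tolist(),(-R.T@np.array(m["tvec"]).ravel()).round(3),R.round(3).tolist())
s=read_state();print(s["time"],s["ee_pos"],s["ee_rot"],s["grip_width"])
E
```

```text
scene [[474.2, 0.0, 281.7], [0.0, 474.2, 211.2], [0.0, 0.0, 1.0]] [-0.115  0.541  0.658] [[-0.537, -0.844, -0.009], [-0.474, 0.311, -0.824], [0.698, -0.438, -0.567]]
top [[381.5, 0.0, 280.0], [0.0, 381.5, 207.3], [0.0, 0.0, 1.0]] [0.472 0.105 0.943] [[0.016, -0.999, 0.036], [-0.991, -0.021, -0.133], [0.133, -0.033, -0.991]]
0.1 [ 0.15141257 -0.6056093   0.23006657] [-3.11587875e+00 -3.83362636e-01  4.54133080e-05] 0.08533726328248738
```

View pics/scene0.png

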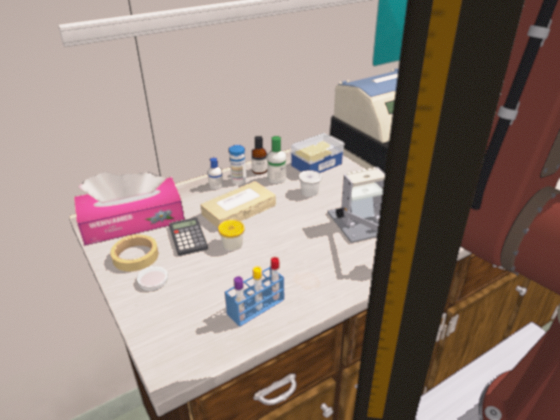

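View pics/top0.png

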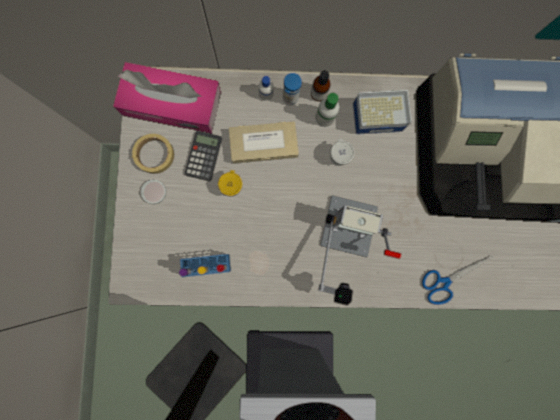

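The top view shows the rack at about (205,265) with the red cap at (220,268). The reader is at (350,225), the lever grip at (393,254) and the camera at (343,293). In the scene view the arm hides the reader. I'll measure from the top view first.

```bash
cat > h.py <<'E'
import cv2,numpy as np
from rig import read_state,cams,arm
def cam(n):
    m=cams.camera_model(n);return np.array(m["mtx"],float),cv2.Rodrigues(np.array(m["rvec"],float))[0],np.array(m["tvec"],float).ravel()
def ray(n,u,v):
    K,R,t=cam(n);return -R.T@t,R.T@np.linalg.inv(K)@[u,v,1]
def onz(n,u,v,z):
    c,d=ray(n,u,v);return c+d*(z-c[2])/d[2]
def proj(n,p):
    K,R,t=cam(n);q=K@(R@np.array(p)+t);return q[:2]/q[2]
def two(a,b):
    A=[];y=[]
    for n,uv in(("scene",a),("top",b)):
        c,d=ray(n,*uv);d=d/np.linalg.norm(d);P=np.eye(3)-np.outer(d,d);A.append(P);y.append(P@c)
    x,r,_,_=np.linalg.lstsq(np.vstack(A),np.hstack(y),rcond=None);return x,np.sqrt(r)
def blobs(im,hr,smin=120,vmin=60,amin=8,box=None):
    h=cv2.cvtColor(im,cv2.COLOR_RGB2HSV);H=h[...,0].astype(int)
    lo,hi=hr;m=((H>=lo)&(H<=hi)) if lo<=hi else ((H>=lo)|(H<=hi))
    m=m&(h[...,1]>smin)&(h[...,2]>vmin)
    if box: k=np.zeros_like(m);k[box[1]:box[3],box[0]:box[2]]=1;m=m&k
    n,l,s,c=cv2.connectedComponentsWithStats(m.astype(np.uint8))
    return [(c[i].round(1),s[i].tolist()) for i in range(1,n) if s[i][4]>=amin],l
E
python3 - <<'E'
from h import *
t=np.load("pics/top0.npy");s=np.load("pics/scene0.npy")
for nm,hr in(("red",(172,6)),("yel",(20,32)),("pur",(125,155)),("blue",(100,120))):
    print(nm,"top",blobs(t,hr,box=(160,150,480,310))[0]);print("  scene",blobs(s,hr,box=(160,160,360,340))[0])
c=t[190:310,280:420];cv2.imwrite("pics/c1.png",cv2.resize(c,None,fx=5,fy=5,interpolation=cv2.INTER_CUBIC)[:,:,::-1])
c=t[240:285,165:245];c2=s[245:330,215:300]
a=cv2.resize(c,(640,360));cv2.imwrite("pics/c2.png",a[:,:,::-1])
E
```

```text
red top [(array([392.2, 253.6]), [384, 250, 17, 8, 88]), (array([220.2, 267.7]), [217, 265, 8, 7, 44])]
  scene [(array([175.6, 231.1]), [174, 230, 4, 3, 11]), (array([274.5, 262.8]), [271, 257, 8, 12, 79])]
yel top [(array([229.7, 183.3]), [218, 170, 24, 26, 467]), (array([201.8, 269.7]), [198, 267, 9, 7, 52])]
  scene [(array([230.6, 228.2]), [218, 220, 26, 18, 380]), (array([256.6, 272.6]), [253, 267, 9, 13, 95])]
pur top [(array([183.1, 271.9]), [180, 269, 7, 7, 37])]
  scene [(array([238.2, 282.7]), [235, 278, 7, 11, 60])]
blue top [(array([206.6, 262.5]), [181, 255, 49, 20, 406]), (array([437.9, 286.5]), [422, 270, 31, 34, 335])]
  scene [(array([213.8, 162.9]), [211, 160, 6, 7, 34]), (array([303.6, 164.9]), [293, 160, 27, 10, 148]), (array([338.4, 161.3]), [337, 160, 4, 4, 14])]
```

View pics/c1.png

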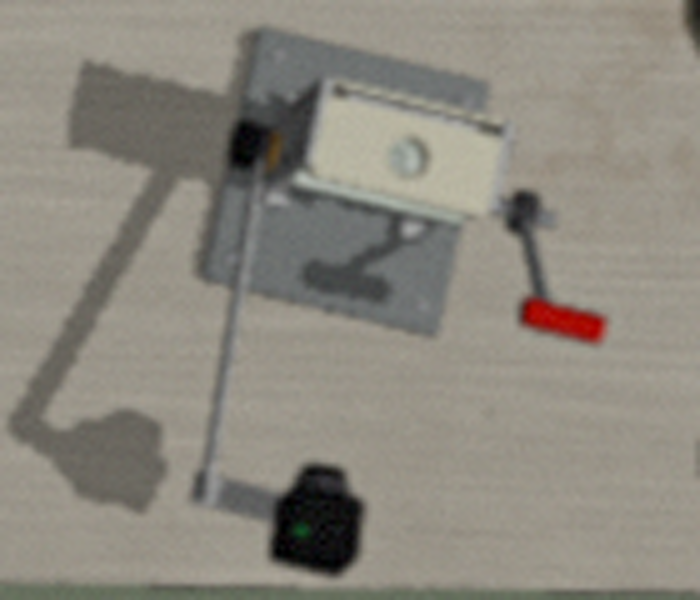

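View pics/c2.png

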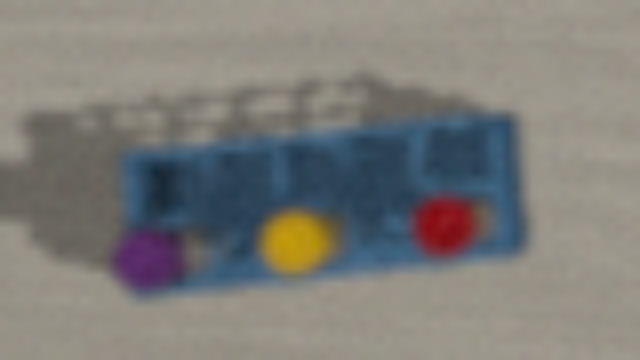

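The crops show the opening at about (361.4,221.2) and the base corners at (332,195), (377,206), (367,257) and (321,245). The lens barrel points up at about (345,284), and the three caps lie in the row nearest the robot.

```bash
python3 - <<'E'
from h import *
caps={"r":((274.5,262.8),(220.2,267.7)),"y":((256.6,272.6),(201.8,269.7)),"p":((238.2,282.7),(183.1,271.9))}
P={}
for k,(a,b) in caps.items():
    P[k]=onz("top",*b,.100); print(k,P[k],two(a,b))
d=P["r"]-P["p"];print("rack spacing",np.linalg.norm(d),"dir deg",np.degrees(np.arctan2(d[1],d[0])))
o=onz("top",361.4,221.2,.128);print("opening",o)
off=np.array([280,190])
C=[onz("top",*(np.array(p)/5+off),.010) for p in((262,27),(487,82),(435,333),(205,275))]
print("base",np.round(C,4).tolist(),np.mean(C,0),[np.linalg.norm(C[i]-C[i-1]).round(4) for i in range(4)])
ey=(C[0]+C[3]-C[1]-C[2]);ex=C[0]+C[1]-C[2]-C[3]
print("yaw",np.degrees(np.arctan2(ex[1],ex[0])),np.degrees(np.arctan2(-ey[0],ey[1])))
g=.042+.085*np.cos(.65);gp=onz("top",392.2,253.6,g);print("grip",gp)
yaw=(np.arctan2(ex[1],ex[0])+np.arctan2(-ey[0],ey[1]))/2
c=np.array([*o[:2],0]);R=np.array([[np.cos(yaw),-np.sin(yaw)],[np.sin(yaw),np.cos(yaw)]])
print("grip local",R.T@(gp-c)[:2],"expect",.085*np.sin(-.65),-.0855)
for e in np.arange(.05,.81,.15):
    p=[*(c[:2]+R@[-.15*np.cos(e),0]),.042+.15*np.sin(e)];print(e,((proj("top",p)-off)*5).round(0),proj("scene",p).round(0))
E
```

```text
r [0.45082229 0.20430814 0.1       ] (array([0.44994274, 0.2042395 , 0.09221236]), array([0.00169124]))
y [0.44592354 0.2438243  0.1       ] (array([0.44511979, 0.24436061, 0.09173045]), array([0.00139135]))
p [0.44061187 0.28377548 0.1       ] (array([0.43968533, 0.28441837, 0.0922033 ]), array([0.00166824]))
rack spacing 0.08012060330292417 dir deg -82.67842637685172
opening [ 0.55558137 -0.09913457  0.128     ]
base [[0.6307, -0.0566, 0.01], [0.6055, -0.1693, 0.01], [0.4809, -0.1414, 0.01], [0.5072, -0.0283, 0.01]] [ 0.55606893 -0.09890611  0.01      ] [np.float64(0.1268), np.float64(0.1155), np.float64(0.1277), np.float64(0.1161)]
yaw -12.752262239968939 -12.85493434990477
grip [ 0.48745076 -0.17093699  0.10966712]
grip local [-0.05052446 -0.08511549] expect -0.051440844487563364 -0.0855
0.05 [298. 486.] [396. 242.]
0.2 [308. 483.] [397. 233.]
0.35000000000000003 [321. 473.] [397. 223.]
0.5000000000000001 [335. 455.] [395. 212.]
0.6500000000000001 [351. 429.] [393. 201.]
0.8000000000000002 [367. 395.] [391. 190.]
```

Everything agrees with the known geometry (yaw about -12.8°). I'll move over the rack now.

```bash
python3 -m crank '{"commands":[[0,0,0.0856,0.03,0.045,0,-1],[0,0,0.0856,0.03,0.045,0,-1],[0,0,0.0856,0.03,0.045,0,-1],[0,0,0.0856,0.03,0.045,0,-1],[0,0,0.0856,0.03,0.045,0,-1],[0,0,0.0856,0.03,0.045,0,-1],[0,0,0.0856,0.03,0.045,0,-1],[0,0,0.0856,0.03,0.045,0,-1],[0,0,0.0856,0.03,0.045,0,-1],[0,0,0.0856,0.004,0.0505,0,-1],[0,0,0.0856,0.004,0.0505,0,-1],[0,0,0.0856,0.004,0.0505,0,-1],[0,0,0.0856,0.004,0.0505,0,-1],[0,0,0.0856,0.004,0.0505,0,-1],[0,0,0.0856,0.004,0.0505,0,-1],[0,0,0.0856,0.004,0.0505,0,-1],[0,0,0.0856,0,0.051,0,-1],[0,0,0,0,0,0,-1]]}' 40
python3 - <<'E'
from h import *
for n in("scene","top"):
    im=cams.get_image(n); np.save(f"pics/{n}1.npy",im); cv2.imwrite(f"pics/{n}1.png",im[:,:,::-1])
s=read_state();R=cv2.Rodrigues(np.array(s["ee_rot"]))[0];print(s["time"],s["ee_pos"],R.round(3).tolist(),np.degrees(np.arctan2(R[1,1],R[0,1])),s["q"])
E
```

```text
time: 2.35
ee_pos: [0.4487, 0.2059, 0.2308]
ee_rot: [-2.067, -2.365, 0.0]
ft_force: [0.1, -0.6, 0.8]
grip_width: 0.0853
grasp_force: 0.0
2.45 [0.44894175 0.20311914 0.23070383] [[-0.13, 0.992, -0.001], [0.992, 0.13, -0.001], [-0.001, -0.001, -1.0]] 7.461325604332424 [ 2.82773541e-01 -6.82646312e-02  1.91810858e+00 -7.22111548e-04
  1.29314936e+00  1.52746680e-01]
```

View pics/scene1.png

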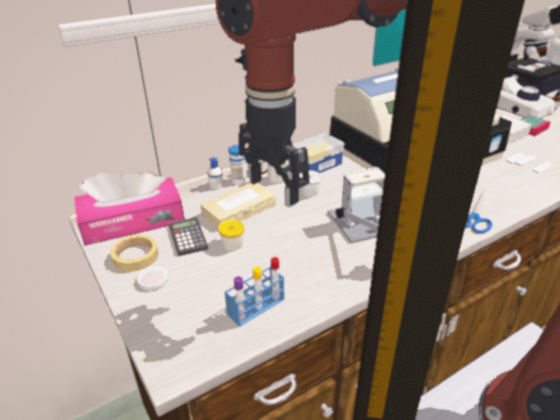

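The reader camera is hidden behind a fixed post in this view, so I'll take its angle from the top view. The rack hasn't moved. I'll descend and grip the red cap.

```bash
python3 -m crank '{"commands":[[0,0,0,0.001,0.001,-0.05,-1],[0,0,0,0,0,-0.05,-1],[0,0,0,0,0,-0.04,-1],[0,0,0,0,0,-0.018,-1],[0,0,0,0,0,0,-1],[0,0,0,0,0,0,1],[0,0,0,0,0,0,1],[0,0,0,0,0,0,1],[0,0,0,0,0,0,1],[0,0,0,0,0,0,1],[0,0,0,0,0,0,1]]}' 40
python3 - <<'E'
from h import *
t=np.load("pics/top1.npy")
c=t[215:305,300:400];cv2.imwrite("pics/c3.png",cv2.resize(c,None,fx=6,fy=6,interpolation=cv2.INTER_CUBIC)[:,:,::-1])
E
```

```text
time: 3.82
ee_pos: [0.4509, 0.2044, 0.074]
ee_rot: [2.073, 2.36, 0.001]
ft_force: [-0.8, -0.2, 6.9]
grip_width: 0.0156
grasp_force: 39.0
```

View pics/c3.png

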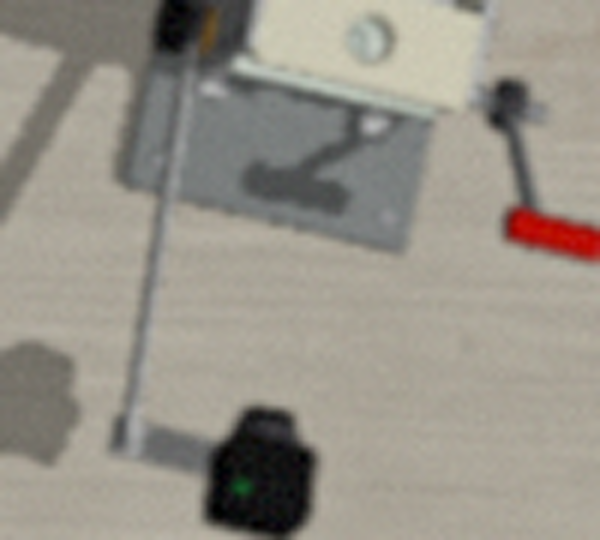

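The cap is gripped (39 N). I'll lift, carry it over the opening, and check.

```bash
python3 -m crank '{"commands":[[0,0,0,0,0,0.02,1],[0,0,0,0,0,0.045,1],[0,0,0,0,0,0.05,1],[0,0,0,0,0,0.045,1],[0,0,0,0.015,-0.0434,0,1],[0,0,0,0.015,-0.0434,0,1],[0,0,0,0.015,-0.0434,0,1],[0,0,0,0.015,-0.0434,0,1],[0,0,0,0.015,-0.0434,0,1],[0,0,0,0.015,-0.0434,0,1],[0,0,0,0.015,-0.0434,0,1],[0,0,0,0,0,0,1],[0,0,0,0,0,0,1],[0,0,0,0,0,0,1]]}'
python3 - <<'E'
from h import *
for n in("scene","top"):
    im=cams.get_image(n); np.save(f"pics/{n}2.npy",im)
s=read_state();print(s["ee_pos"],s["grip_width"],s["grasp_force"])
a=np.load("pics/scene2.npy")[90:240,270:410];b=np.load("pics/top2.npy")[160:310,280:420]
cv2.imwrite("pics/c4.png",cv2.resize(np.hstack([a,b]),(784,420),interpolation=cv2.INTER_CUBIC)[:,:,::-1])
E
```

```text
time: 5.58
ee_pos: [0.555, -0.0984, 0.2329]
ee_rot: [-2.071, -2.361, 0.0]
ft_force: [-0.4, 1.0, -1.1]
grip_width: 0.0157
grasp_force: 39.3
[ 0.55520565 -0.09848079  0.23320095] 0.015688825814123727 39.25552010536194
```

View pics/c4.png

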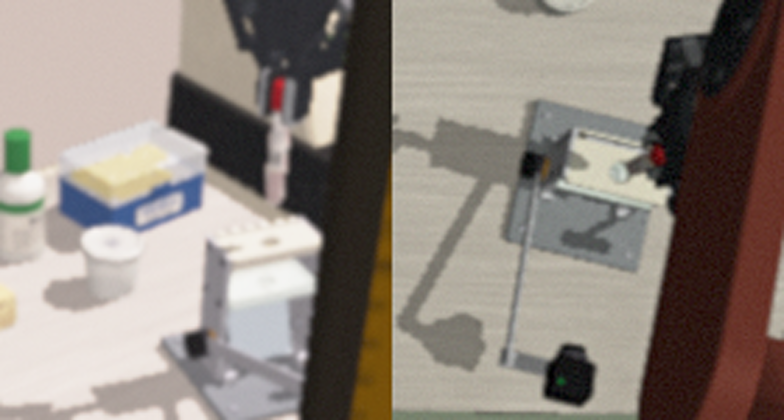

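The tube hangs straight, with its foot at scene ≈(367.5,161.4) and top ≈(361.4,221.4). The opening in the scene view is at ≈(366.4,175.7).

```bash
python3 - <<'E'
from h import *
p=np.array(read_state()["ee_pos"]);f=p-[0,0,.070]
print("foot pred",proj("scene",f),proj("top",f),"foot meas",two((367.5,161.4),(361.4,221.4)),f)
print("opening scene",onz("scene",366.4,175.7,.128),"pred",proj("scene",[.5556,-.0991,.128]), "top",proj("top",[.5556,-.0991,.128]))
# lens
t=np.load("pics/top1.npy").astype(float).mean(2)
yaw=np.radians(-12.8);c=np.array([.5557,-.0990]);ex=np.array([np.cos(yaw),np.sin(yaw)]);ey=np.array([-ex[1],ex[0]])
def L(e,a,h=0,w=0): # a along arm from axis, h normal offset up, w along y
    x=-a*np.cos(e)+h*np.sin(e);return np.array([*(c+ex*x+ey*w),.042+a*np.sin(e)+h*np.cos(e)])
# profile along the upper side of the barrel/camera in the image
import scipy.ndimage as nd
for e in(.25,.35,.45):
    aa=np.arange(.135,.2,.0025)
    for w in(0,):
        px=np.array([proj("top",L(e,a,.009,w)) for a in aa])
        v=nd.map_coordinates(t,[px[:,1],px[:,0]],order=1)
        print(e,[f"{int(1000*a)}:{int(x)}" for a,x in zip(aa,v)][:12])
# lateral centre of barrel rows & body centroid
m=(t<60);m[:265]=0;m[:,:330]=0;m[:,360:]=0
ys,xs=np.nonzero(m);print("body",xs.mean(),ys.mean(),xs.min(),xs.max(),ys.min(),ys.max())
for v in range(280,308):print(v,t[v,334:356].astype(int).tolist())
E
```

```text
foot pred [366.52150012 161.07335149] [365.28623014 219.73201154] foot meas (array([ 0.54934531, -0.09176811,  0.16687594]), array([0.00421335])) [ 0.55520565 -0.09848079  0.16320095]
opening scene [ 0.55171847 -0.09935137  0.128     ] pred [365.15232314 174.99114605] top [361.38403629 221.19110337]
0.25 ['135:162', '137:165', '140:162', '142:128', '145:58', '147:33', '150:48', '152:41', '155:24', '157:16', '160:17', '162:16']
0.35 ['135:160', '137:163', '140:163', '142:165', '145:160', '147:124', '150:56', '152:37', '155:55', '157:52', '160:33', '162:18']
0.45 ['135:159', '137:161', '140:163', '142:163', '145:163', '147:165', '150:166', '152:158', '155:106', '157:50', '160:41', '162:56']
body 339.50331125827813 328.75938189845476 330 359 283 395
280 [167, 165, 165, 163, 165, 165, 164, 165, 163, 165, 166, 164, 165, 167, 164, 166, 162, 164, 160, 161, 159, 160]
281 [163, 166, 161, 162, 161, 168, 161, 159, 155, 156, 161, 165, 163, 167, 164, 167, 164, 166, 160, 160, 157, 163]
282 [163, 167, 165, 166, 162, 159, 146, 130, 119, 117, 132, 142, 149, 156, 158, 162, 163, 162, 162, 164, 160, 160
[... 1826 characters left out ...]
3, 17, 12, 21, 17, 53, 107, 149, 162, 162, 164]
302 [127, 95, 82, 66, 45, 30, 26, 22, 1, 3, 9, 20, 7, 17, 15, 45, 86, 133, 160, 163, 162, 161]
303 [163, 152, 142, 126, 105, 91, 84, 63, 42, 35, 27, 17, 13, 19, 56, 91, 135, 157, 161, 164, 164, 161]
304 [173, 172, 170, 167, 161, 153, 140, 125, 105, 93, 80, 62, 46, 62, 97, 137, 160, 165, 165, 166, 163, 164]
305 [173, 177, 174, 175, 171, 173, 173, 169, 164, 153, 142, 125, 112, 119, 144, 162, 169, 166, 166, 164, 165, 163]
306 [162, 165, 161, 162, 161, 165, 169, 173, 170, 169, 165, 161, 159, 159, 164, 164, 166, 162, 162, 161, 163, 163]
307 [120, 124, 129, 122, 117, 131, 147, 149, 150, 147, 143, 143, 143, 144, 143, 141, 140, 139, 141, 141, 143, 147]
```

The scene view has the same ~1 px bias for the tube foot and the opening, so they are aligned. Insert.

```bash
python3 -m crank '{"commands":[[0,0,0,0.0005,-0.0005,-0.02,1],[0,0,0,0,0,-0.01,1],[0,0,0,0,0,-0.01,1],[0,0,0,0,0,-0.01,1],[0,0,0,0,0,-0.01,1],[0,0,0,0,0,-0.01,1],[0,0,0,0,0,-0.006,1],[0,0,0,0,0,0,1]]}'
python3 - <<'E'
from h import *
import scipy.ndimage as nd
t=np.load("pics/top1.npy").astype(float).mean(2)
yaw=np.radians(-12.8);c=np.array([.5557,-.0990]);ex=np.array([np.cos(yaw),np.sin(yaw)]);ey=np.array([-ex[1],ex[0]])
def L(e,a,h=0,w=0):
    x=-a*np.cos(e)+h*np.sin(e);return np.array([*(c+ex*x+ey*w),.042+a*np.sin(e)+h*np.cos(e)])
for e in(.3,.34,.38,.42,.46):
    out=[]
    for w in(-.004,0,.004):
        aa=np.arange(.13,.16,.0005);px=np.array([proj("top",L(e,a,.010,w)) for a in aa])
        v=nd.map_coordinates(t,[px[:,1],px[:,0]],order=1);out.append(round(aa[np.argmax(v<95)],4))
    lat=[]
    for a in(.1515,.153,.1545):
        ww=np.arange(-.02,.0201,.0005);px=np.array([proj("top",L(e,a,0.0,w)) for w in ww])
        v=nd.map_coordinates(t,[px[:,1],px[:,0]],order=1);k=ww[v<95];lat.append((k.min().round(4),k.max().round(4)))
    print(e,"front a",out,"lat",lat)
E
```

```text
time: 6.68
ee_pos: [0.5557, -0.1001, 0.1567]
ee_rot: [-2.073, -2.359, 0.001]
ft_force: [0.8, 0.4, 0.2]
grip_width: 0.0159
grasp_force: 39.3
0.3 front a [np.float64(0.146), np.float64(0.1465), np.float64(0.1465)] lat [(np.float64(-0.0135), np.float64(0.0095)), (np.float64(-0.015), np.float64(0.01)), (np.float64(-0.019), np.float64(0.0105))]
0.34 front a [np.float64(0.1485), np.float64(0.1485), np.float64(0.149)] lat [(np.float64(-0.0105), np.float64(0.01)), (np.float64(-0.0115), np.float64(0.0105)), (np.float64(-0.013), np.float64(0.011))]
0.38 front a [np.float64(0.1515), np.float64(0.151), np.float64(0.1515)] lat [(np.float64(-0.0085), np.float64(0.01)), (np.float64(-0.009), np.float64(0.011)), (np.float64(-0.0095), np.float64(0.0115))]
0.42 front a [np.float64(0.1555), np.float64(0.1535), np.float64(0.154)] lat [(np.float64(-0.0065), np.float64(0.0095)), (np.float64(-0.007), np.float64(0.011)), (np.float64(-0.007), np.float64(0.012))]Traceback (most recent call last):
  File "<stdin>", line 15, in <module>
    return umr_minimum(a, axis, None, out, keepdims, initial, where)
ValueError: zero-size array to reduction operation minimum which has no identity
```

Camera arm ≈ 0.36 (the front edge and the lateral symmetry agree), so the mirror target is ≈ 0.615. Next I'll seat the tube and release it.

```bash
python3 -m crank '{"commands":[[0,0,0,0,0,-0.001,1],[0,0,0,0,0,-0.001,1],[0,0,0,0,0,0,1]]}'; python3 -m crank '{"commands":[[0,0,0,0,0,0,-0.3],[0,0,0,0,0,0,-0.3],[0,0,0,0,0,0,-0.3],[0,0,0,0,0,0,-0.3],[0,0,0,0,0,0.03,-0.3],[0,0,0,0,0,0.05,-0.3],[0,0,0,0,0,0.03,-0.3]]}'
```

```text
time: 7.05
ee_pos: [0.5561, -0.1002, 0.1555]
ee_rot: [2.073, 2.36, 0.0]
ft_force: [-0.1, 0.2, 1.0]
grip_width: 0.0155
grasp_force: 39.3
time: 7.92
ee_pos: [0.557, -0.1005, 0.2682]
ee_rot: [2.071, 2.358, 0.002]
ft_force: [-0.5, -0.9, -0.2]
grip_width: 0.0556
grasp_force: 0.0
```

Released and lifted. Next, over the lever grip with the fingers aligned to the stand's x, offset slightly outward to clear the rod, then a photo check.

```bash
python3 -m crank '{"commands":[[0,0,-0.118,-0.024,-0.026,0,-0.3],[0,0,-0.118,-0.024,-0.026,0,-0.3],[0,0,-0.118,-0.0235,-0.0254,0,-0.3],[0,0,0,0,0,-0.05,-0.3],[0,0,0,0,0,-0.04,-0.3],[0,0,0,0,0,0,-0.3],[0,0,0,0,0,0,-0.3]]}'
python3 - <<'E'
from h import *
for n in("scene","top"):
    im=cams.get_image(n); np.save(f"pics/{n}3.npy",im)
s=read_state();R=cv2.Rodrigues(np.array(s["ee_rot"]))[0];print(s["ee_pos"],np.degrees(np.arctan2(R[1,1],R[0,1])),R[:,2])
S=np.load("pics/scene3.npy")
bl=[x for x in blobs(S,(172,6),box=(330,120,400,200))[0]];print("cap blob",bl)
for z in(.184,.163):print(z,proj("scene",[.5557,-.099,z]))
a=S[90:240,270:410];b=np.load("pics/top3.npy")[160:310,280:420]
cv2.imwrite("pics/c5.png",cv2.resize(np.hstack([a,b]),(784,420),interpolation=cv2.INTER_CUBIC)[:,:,::-1])
E
```

```text
time: 8.8
ee_pos: [0.4855, -0.178, 0.1768]
ee_rot: [2.455, 1.957, 0.001]
ft_force: [-0.1, -0.5, -0.2]
grip_width: 0.0549
grasp_force: 0.0
[ 0.48627976 -0.17835878  0.17788776] -12.863292247946744 [ 0.00404571 -0.00215257 -0.9999895 ]
cap blob [(array([368.3, 155.6]), [364, 150, 10, 12, 98])]
0.184 [367.44720066 152.34840223]
0.163 [366.54538215 161.00067847]
```

View pics/c5.png

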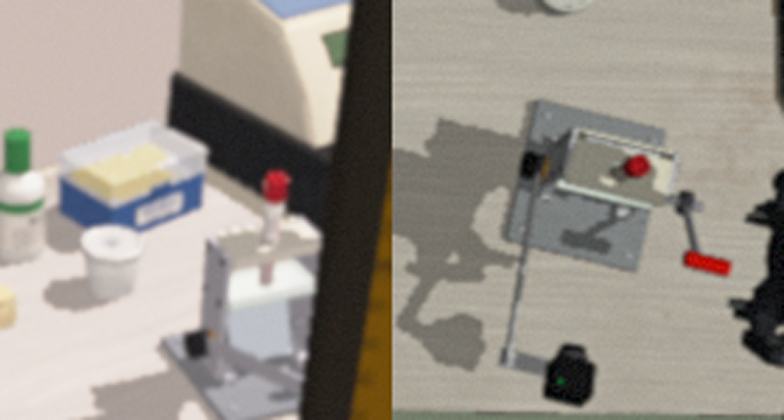

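The tube stands in the opening (cap blob at scene (368.3,155.6), against about (367,156) expected when home). The lever hasn't moved. Next I'll descend and pinch.

```bash
python3 -m crank '{"commands":[[0,0,0,0,0,-0.04,-0.3],[0,0,0,0,0,-0.03,-0.3],[0,0,0,0,0,-0.013,-0.3],[0,0,0,0,0,0,-0.3],[0,0,0,0,0,0,1],[0,0,0,0,0,0,1],[0,0,0,0,0,0,1],[0,0,0,0,0,0,1],[0,0,0,0,0,0,1]]}' 30
python3 - <<'E'
from h import *
print(read_state()["ee_pos"])
T=np.load("pics/top3.npy");print(blobs(T,(172,6),box=(340,190,420,280))[0],proj("top",[.5557,-.099,.184]),proj("top",[.5557,-.099,.174]))
c=np.array([.5557,-.0990]);y=np.radians(-12.8);ex=np.array([np.cos(y),np.sin(y)]);ey=np.array([-ex[1],ex[0]])
for m in(0,.1,.2,.3,.4,.5,.615):
    l=m-.65;print(m,(c+ex*.085*np.sin(l)+ey*-.0925).round(4),round(.042+.085*np.cos(l),4))
E
```

```text
time: 10.02
ee_pos: [0.4848, -0.1781, 0.0937]
ee_rot: [2.455, 1.958, -0.0]
ft_force: [-2.7, 0.6, 5.4]
grip_width: 0.0128
grasp_force: 31.0
[ 0.48484881 -0.17811066  0.0936572 ]
[(array([367. , 219.1]), [363, 216, 9, 7, 54]), (array([392.1, 253.6]), [384, 250, 17, 8, 88])] [368.18841438 218.45763278] [366.89354864 218.96540704]
0 [ 0.485  -0.1778] 0.1097
0.1 [ 0.4919 -0.1794] 0.1145
0.2 [ 0.4992 -0.181 ] 0.1185
0.3 [ 0.5068 -0.1827] 0.1218
0.4 [ 0.5147 -0.1845] 0.1244
0.5 [ 0.5228 -0.1864] 0.126
0.615 [ 0.5323 -0.1885] 0.1269
```

Pinched. I'll swing the lever along its arc.

```bash
python3 -m crank '{"commands":[[0,0,0,0.0035,-0.0008,0.0024,1],[0,0,0,0.0034,-0.0008,0.0024,1],[0,0,0,0.0037,-0.0008,0.002,1],[0,0,0,0.0036,-0.0008,0.002,1],[0,0,0,0.0038,-0.0009,0.0017,1],[0,0,0,0.0038,-0.0008,0.0016,1],[0,0,0,0.004,-0.0009,0.0013,1],[0,0,0,0.0039,-0.0009,0.0013,1],[0,0,0,0.0041,-0.001,0.0008,1],[0,0,0,0.004,-0.0009,0.0008,1],[0,0,0,0.0048,-0.001,0.0005,1],[0,0,0,0.0047,-0.0011,0.0004,1],[0,0,0,0,0,0,1],[0,0,0,0,0,0,1],[0,0,0,0,0,0,1]]}'
python3 - <<'E'
from h import *
for n in("scene","top"):
    im=cams.get_image(n); np.save(f"pics/{n}4.npy",im)
s=read_state();print(s["ee_pos"],s["ft_force"])
c=np.array([.5557,-.0990]);y=np.radians(-12.8);ex=np.array([np.cos(y),np.sin(y)])
x=(np.array(s["ee_pos"][:2])-c)@ex;print("mirror",.65+np.arcsin(x/.085))
a=np.load("pics/scene4.npy")[90:240,270:410];b=np.load("pics/top4.npy")[160:310,280:420]
cv2.imwrite("pics/c6.png",cv2.resize(np.hstack([a,b]),(784,420),interpolation=cv2.INTER_CUBIC)[:,:,::-1])
E
```

```text
time: 11.9
ee_pos: [0.5307, -0.1883, 0.1101]
ee_rot: [-2.454, -1.958, 0.004]
ft_force: [-4.8, -0.4, 6.0]
grip_width: 0.0127
grasp_force: 30.7
[ 0.53069019 -0.18830471  0.11007879] [-4.54879482 -0.11645421  6.16459712]
mirror 0.5958208666301477
```

View pics/c6.png

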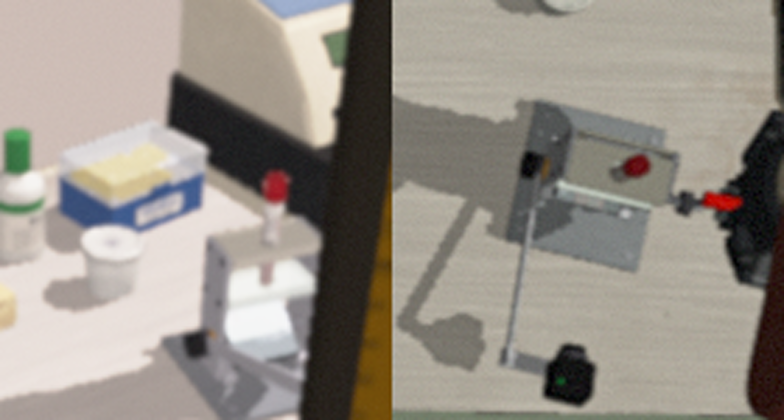

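The lever is now nearly upright, the tube is still home, and the stand's camera hasn't moved (still at crop ≈(568,375)). I'll nudge by the remaining 1.6 mm and cross-check the grip in the image.

```bash
python3 -m crank '{"commands":[[0,0,0,0.0016,-0.0004,0,1],[0,0,0,0,0,0,1],[0,0,0,0,0,0,1],[0,0,0,0,0,0,1]]}'
python3 - <<'E'
from h import *
T=np.mean([cams.get_image("top").astype(float) for _ in range(4)],0).astype(np.uint8)
s=read_state();c=np.array([.5557,-.0990]);y=np.radians(-12.8);ex=np.array([np.cos(y),np.sin(y)]);ey=np.array([-ex[1],ex[0]])
x=(np.array(s["ee_pos"][:2])-c)@ex;print(s["ee_pos"],s["ft_force"],"mirror",.65+np.arcsin(x/.085))
b,l=blobs(T,(172,6),box=(375,215,420,250));print(b)
for cc,st in b:
    p=onz("top",*cc,.127)[:2]-c;print("grip local x,y",p@ex,p@ey)
# camera moved?
d0=np.load("pics/top1.npy").astype(float).mean(2)[278:306,328:356];d1=T.astype(float).mean(2)[278:306,328:356]
print("cam shift px",cv2.phaseCorrelate(d0,d1))
E
```

```text
time: 12.5
ee_pos: [0.5325, -0.1887, 0.11]
ee_rot: [-2.455, -1.958, 0.003]
ft_force: [-4.5, -0.3, 5.6]
grip_width: 0.0128
grasp_force: 30.7
[ 0.53247497 -0.18870586  0.10994528] [-4.15276155  0.11997287  5.8010574 ] mirror 0.6173627530902793
[(array([397.7, 230.8]), [391, 228, 15, 7, 79])]
grip local x,y -0.0012538755243897345 -0.08168058233614317
cam shift px ((0.026090222557339615, 0.0380118148827151), 0.994401773476161)
```

The pose reads mirror ≈ 0.617 and the image ≈ 0.624, against a target of 0.615, and the stand's camera hasn't moved. I'll hand in while holding.

```bash
python3 -c "
from rig import arm
print(arm.finish_job())"
```

```text
the job is handed in; nothing more can be done
None
```

The job is handed in: the red tube was placed and released in the stand's opening, and the gripper is holding the lever at a mirror angle of about 0.62 rad against a target of about 0.615; that target uses a camera angle of about 0.36 rad measured from the top view only, and the hand-in returned no verdict.

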